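# Strip a masking spindle after spraying

### The arm

A 6-joint arm with a two-finger parallel gripper is mounted at the origin on the work surface. World frame = base frame: x ahead of the robot, y to its left, z up, the work surface at z = 0. Lengths are in m, angles in degrees, forces in N, time in s.
With the tool pointing down it reaches from about 0.375 to 0.75 m from the base axis. Payload 9 kg.
Tool frame: the origin (TCP) lies where the fingers leave the gripper's body, on its centre line; the fingertips stand 73 mm ahead of it and the grasp point (between the pads) lies 54 mm ahead of it (robot.tip_reach is the distance from the TCP to the fingertips, in m); z points along the fingers, y is the line along which they close (so a half turn about z gives the same grasp; the last joint's range is limited). The gripper opens to 85 mm and grips with 20 to 120 N. Pads are 22 mm wide; open, the fingers measure 114 mm over their backs; the gripper's body (76 mm by 85 mm) begins 54 mm behind the grasp point. The pads swing forward as they close: fully open they stand 13 mm farther back than shut.
Start: joints at [61.782, 5.964, 5.575, 89.605, 0, 77.527], TCP at [0.163, 0.578, 0.304] pointing down, gripper open.
Joint ranges: [-171.21, 171.21], [-48.23, 106.86], [-62.78, 66.21], [-105.2, 120.99], [-86.42, 89.51], [-180, 180]. Speed limits (degrees/s): [127.2, 127.2, 147.25, 180, 180, 180].

### API

Orientations are given as [roll, pitch, yaw] about the fixed x, y, z axes, in that order (R = Rz(yaw) Ry(pitch) Rx(roll)).
In Python, from plant import robot gives the robot as it stands. Calls block until the motion is done:
- robot.move_pose(position, orientation): joint-space move of the TCP to a pose.
- robot.line_to(position, vel=0.15, rotation=None, guard=None): straight line of the TCP; rotation=None keeps the orientation; vel is the mean speed in m/s. With guard (N) it stops when the force on the tool has changed by that much, and returns True; else False.
- robot.goto_joints(angles): joint-space move.
- robot.set_gripper(opening): finger opening in m; the grip force is fixed at half the most; returns when the fingers have stopped.
- robot.pause(seconds).
- robot.ik(position, orientation): joint angles nearest the present ones, or None.
- robot.observe(): the state.
- robot.grab_frame(name): name is "scene" or "top"; returns the picture (400x640x3 uint8, blue, green, red); there is no depth.
- robot.get_calibration(name): a dict with "vertical_fov" (degrees; the focal length in pixels is half the picture's height over the tangent of half this angle, whatever the lens; pixels are square), "cx", "cy" (the principal point, pixels), "rvec" (rotation vector, rad) and "tvec" (3), from world to camera coordinates, as OpenCV has them. Camera axes: x right, y down, z forward; pixel columns grow to the right and rows downward; lengths in m; the calibration is good to about 2 mm. A picture is of the moment at which its call begins. get_calibration takes no time and is no camera call.
A pose or a line that the arm cannot do raises robot.IKError and nothing moves.
- robot.job_done(): hands the job in; it is judged then, once.
The state is a dict: "time": time; "q": joint angles; "qvel": joint speeds; "joint_torque": joint torques, N m; "tool_pos": TCP position; "tcp_rot": TCP orientation; "ft_force": force on the tool from outside, world axes, zero at the start; "torque": the same for the moment, N m; "gripper_width": finger opening in m; "gripper_force": force on a finger pad.
Only numpy, scipy, OpenCV 4.12 (cv2) and the standard library are available. Lean on these libraries where they do the work, as an engineer would, in place of code of your own. Each camera call takes 0.05 s, during which the arm holds its last target. There are 200 camera calls.

### The job

The primed bearing housing is back from the spray booth on its masking spindle. Strip the spindle from the top down, one piece at a time, putting each away before taking the next: wing nut in the round steel dish, black masking cap in the square plastic tray (same way up), ceramic ring over the wooden peg and right down on its block, and last the housing centred on the wire drying rack, same way up. Lower every piece into place instead of dropping it, let go, and do not touch the wet orange roller lying in its rest.

Things in the scene. Friction and masses are not known exactly. Their poses are not given: they have to be found in the camera images.
- wing_nut: Brass wing nut, top of the stack, standing on the cap. Already unscrewed: it sits loose on the spindle's plain tip (6 mm, 8 mm long) and lifts straight off. Origin: centre of its underside, z up. Round hub 18 mm across, 10 mm high; the two thin wings (4 mm thick) stretch along its x axis to 40 mm tip to tip and rise to 20 mm. Pinch it along its y axis, across the hub. About 30 g.
- cap: Black plastic masking cap, second from the top. Origin: centre of its underside, z up. Flange 38 mm across and 3 mm thick at the bottom, body 32 mm across above it, 18 mm high in all, 12 mm bore, loose over the spindle's 8 mm stud. About 30 g.
- ring: Beige ceramic bearing ring, third from the top. Origin: centre of its underside, z is its axis. 47 mm outside, 20 mm bore, 14 mm high, loose over the spindle's 12 mm axle. About 70 g.
- housing: Grey primed steel bearing housing, the lowest piece of the stack, touch dry. Origin: centre of its underside, z up. A thick ring 62 mm outside, 20 mm bore, 20 mm high; its upper 5 mm step in to 56 mm outside. Loose over the spindle's 12 mm axle. About 180 g.
- spindle: Masking spindle, fixed, carries the stack. Origin: centre of its underside on the counter, z up. Iron base disc 100 mm across, 12 mm high; 34 mm shoulder up to 40 mm; 12 mm axle up to 72, 8 mm stud up to 92, 6 mm plain tip up to 100 mm. Undersides at the start above the counter: housing 40, ring 60, cap 74, nut 92 mm; top of the wings 112. Every piece lifts straight up.
- dish: Round steel parts dish for the wing nut, fixed. Origin: centre of its underside, z up. 130 mm across the rim, about 110 mm across its flat floor, 20 mm high, floor 4 mm above the counter, wall 3 mm.
- tray: Square grey plastic tray for the cap, fixed. Origin: centre of its underside, z up, sides along x and y. 124 mm square outside, 118 mm inside, 25 mm high, wall and floor 3 mm.
- peg_block: Square light wood block with one upright tapered peg at its centre, for the ring, fixed. Origin: centre of its underside, z up. Block 90 mm square and 12 mm high; peg 14 mm across from the block up to 20 mm above the counter, then tapering to 6 mm at its tip 50 mm above the counter.
- rack: Dark wire drying rack for the housing, fixed: seven parallel 5 mm wires, 15 mm apart, on four short legs. Origin: centre, at the level of the counter, z up. About 105 mm square; things stand on the wires, 30 mm above the counter.
- roller: Wet orange conveyor roller lying across the far side of the counter, axle ends in a sheet-metal rest. Do not touch. Origin: its middle, 60 mm above the counter; axis along y; tube 50 mm across, 220 mm long, axle 290 mm long. (A paint tin 120 mm high, a tape roll and a loose axle lie outside the work area, over 0.45 m to the left or right of the robot.)

How it is judged (in metres and radians):
On the way, in this order (a step that is already met when the one before it is completed fails the run):
1. the wing nut lies in the round dish, let go, the rest still stacked on the spindle (horizontal distance between wing_nut and dish below 0.055 m and z of wing_nut in the frame of dish below 0.028 m and contact force between the fingers and wing_nut below 0.05 N and linear speed of wing_nut below 0.02 m/s and distance of each of cap, ring, housing from where it was at the start of the episode below 0.012 m), for 0.2 s.
2. the cap stands in the square tray, let go, ring and housing still on the spindle (x of cap in the frame of tray between -0.042 and 0.042 m and y of cap in the frame of tray between -0.042 and 0.042 m and z of cap in the frame of tray below 0.008 m and angle between cap's own z axis and vertical below 0.15 rad and contact force between the fingers and cap below 0.05 N and linear speed of cap below 0.02 m/s and distance of each of ring, housing from where it was at the start of the episode below 0.012 m), for 0.2 s.
3. the ring is down over the wooden peg, let go, the housing still on the spindle (horizontal distance between ring and peg_block below 0.006 m and angle between the z axis of ring and the z axis of peg_block, either way round below 0.1 rad and z of ring in the frame of peg_block between 0.008 and 0.016 m and contact force between the fingers and ring below 0.05 N and linear speed of ring below 0.02 m/s and distance of housing from where it was at the start of the episode below 0.012 m), for 0.2 s.
4. the housing stands on the wire rack, let go (horizontal distance between housing and rack below 0.015 m and angle between housing's own z axis and vertical below 0.1 rad and z of housing in the frame of rack between 0.026 and 0.034 m and contact force between the fingers and housing below 0.05 N and linear speed of housing below 0.02 m/s), for 0.2 s.
At the end, for the whole second after the job is handed in: All released, at rest: nut on the dish floor (within 55 mm of centre); cap on the tray floor, right way up; ring over the peg, flat on the block (6 mm off axis, 4 mm height); housing flat on the wire rack, right way up, within 15 mm of its centre (all of step 4 and horizontal distance between wing_nut and dish below 0.055 m and z of wing_nut in the frame of dish below 0.028 m and contact force between the fingers and wing_nut below 0.05 N and linear speed of each of wing_nut, cap, ring below 0.02 m/s and x of cap in the frame of tray between -0.042 and 0.042 m and y of cap in the frame of tray between -0.042 and 0.042 m and z of cap in the frame of tray below 0.008 m and angle between cap's own z axis and vertical below 0.15 rad and contact force between the fingers and cap below 0.05 N and horizontal distance between ring and peg_block below 0.006 m and angle between the z axis of ring and the z axis of peg_block, either way round below 0.1 rad and z of ring in the frame of peg_block between 0.008 and 0.016 m and contact force between the fingers and ring below 0.05 N); the robot touches nothing.
It fails at once if a piece of the stack is dropped or thrown (falls free faster than 0.8 m/s, a drop of over 30 mm) ((linear speed of wing_nut above 0.8 m/s and contact force between the fingers and wing_nut below 0.05 N) or (linear speed of cap above 0.8 m/s and contact force between the fingers and cap below 0.05 N) or (linear speed of ring above 0.8 m/s and contact force between the fingers and ring below 0.05 N) or (linear speed of housing above 0.8 m/s and contact force between the fingers and housing below 0.05 N)).
It fails at once if the wet roller is touched or moved (contact force between any of the arm, the fingers and roller above 0.3 N or distance of roller from where it was at the start of the episode above 0.01 m).
It also fails if it takes over 120 s, if anything falls off the work surface, if the arm or the gripper's body presses on something with over 40 N, if the wrist force passes 120 N, or if a joint passes its speed limit or range.

## Working session

There is one attempt and no reset: what is moved stays moved. The work goes in short steps, each a Python script; the robot and the scene stay as the last script left them, time stands still between calls to the robot, and variables do not carry over. Pictures are saved under pics/ and viewed, at most 14 in all, crops included, and the job is handed in when it is done.

```bash
mkdir -p pics; ls; python3 - <<'E'
from plant import robot
import cv2
for n in("scene","top"):
    cv2.imwrite(f"pics/{n}0.png",robot.grab_frame(n)); print(n,robot.get_calibration(n))
E
```

```text
pics
scene {'vertical_fov': 50.42043960981444, 'cx': 314.1857332605675, 'cy': 197.94137704931254, 'rvec': array([ 1.9585661 ,  1.72697243, -0.56075615]), 'tvec': array([-0.08585818, -0.40810941,  1.37663498])}
top {'vertical_fov': 53.495629080119095, 'cx': 326.5121687947786, 'cy': 203.00520159553324, 'rvec': array([ 2.11884223, -2.13498692,  0.2071905 ]), 'tvec': array([-0.00835134,  0.57525653,  0.78274273])}
```

View pics/scene0.png

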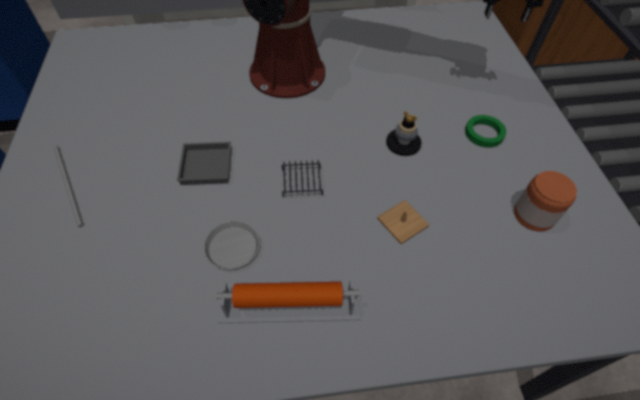

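View pics/top0.png

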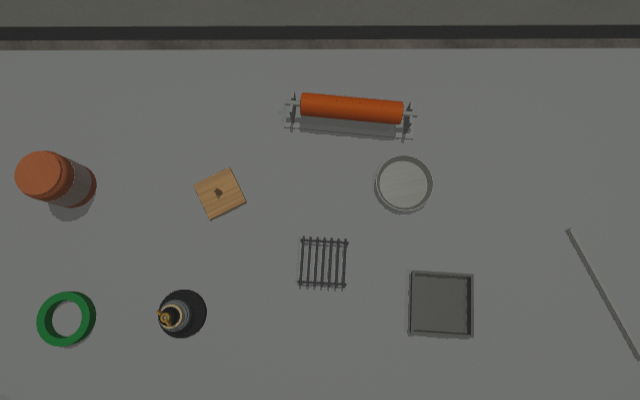

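```bash
cat > h.py <<'E'
import cv2, numpy as np
from plant import robot
def cam(n):
    c=robot.get_calibration(n); R=cv2.Rodrigues(c["rvec"])[0]; f=200/np.tan(np.radians(c["vertical_fov"]/2))
    return R,np.array(c["tvec"]),f,c["cx"],c["cy"]
def ray(n,p):
    R,t,f,cx,cy=cam(n); d=R.T@np.array([(p[0]-cx)/f,(p[1]-cy)/f,1]); return -R.T@t,d/np.linalg.norm(d)
def onplane(n,p,z):
    o,d=ray(n,p); return o+d*(z-o[2])/d[2]
def tri(p1,p2):  # scene px, top px -> point and gap between the rays
    (a,u),(b,v)=ray("scene",p1),ray("top",p2)
    s=np.linalg.lstsq(np.c_[u,-v],b-a,rcond=None)[0]; P,Q=a+u*s[0],b+v*s[1]
    return (P+Q)/2,np.linalg.norm(P-Q)
def proj(n,P):
    R,t,f,cx,cy=cam(n); q=R@np.array(P)+t; return np.array([cx+f*q[0]/q[2],cy+f*q[1]/q[2]])
E
python3 - <<'E'
from h import *
np.set_printoptions(precision=4,suppress=True)
S=cv2.imread("pics/scene0.png");T=cv2.imread("pics/top0.png")
for n in("scene","top"): print(n,"cam at",ray(n,(0,0))[0])
rough={"dish":((233,246),(403,184),.02),"tray":((206,163),(440,304),.025),"block":((404,221),(220,194),.012),"rack":((302,179),(323,264),.03),"base":((404,143),(182,314),.012),"nut":((409,118),(165,318),.105)}
for k,(a,b,z) in rough.items(): print(k,onplane("scene",a,z),onplane("top",b,z),*tri(a,b))
def crop(I,c,w=44,s=6): 
    x,y=c; return cv2.resize(I[y-w//2:y+w//2,x-w//2:x+w//2],None,fx=s,fy=s,interpolation=cv2.INTER_CUBIC)
A=[crop(T,(178,314),60,4),crop(T,(220,194),60,4),crop(T,(323,264),60,4)]
B=[crop(S,(404,133),60,4),crop(S,(404,221),60,4),crop(S,(302,179),60,4)]
M=np.vstack([np.hstack(A),np.hstack(B)]); cv2.imwrite("pics/c1.png",np.clip(M*1.6,0,255).astype(np.uint8))
E
```

```text
scene cam at [ 1.1426 -0.0603  0.8717]
top cam at [ 0.4199 -0.0058  0.876 ]
dish [ 0.6384 -0.182   0.02  ] [ 0.6233 -0.183   0.02  ] [ 0.6276 -0.1857  0.002 ] 0.0021174228673999504
tray [ 0.3821 -0.248   0.025 ] [ 0.3646 -0.248   0.025 ] [ 0.3633 -0.2532  0.0042] 0.0012035425316411863
block [0.6157 0.2267 0.012 ] [0.6051 0.2233 0.012 ] [ 0.6081  0.2288 -0.0008] 0.004044337403574764
rack [ 0.4708 -0.0044  0.03  ] [ 0.4489 -0.0044  0.03  ] [ 0.4498 -0.0035  0.0039] 0.001746708248262857
base [0.3647 0.2908 0.012 ] [0.3481 0.2923 0.012 ] [ 0.3464  0.2992 -0.0082] 0.00015452487456622322
nut [0.364  0.2878 0.105 ] [0.3488 0.2915 0.105 ] [0.3473 0.2964 0.0889] 0.0023623200217839416
```

View pics/c1.png

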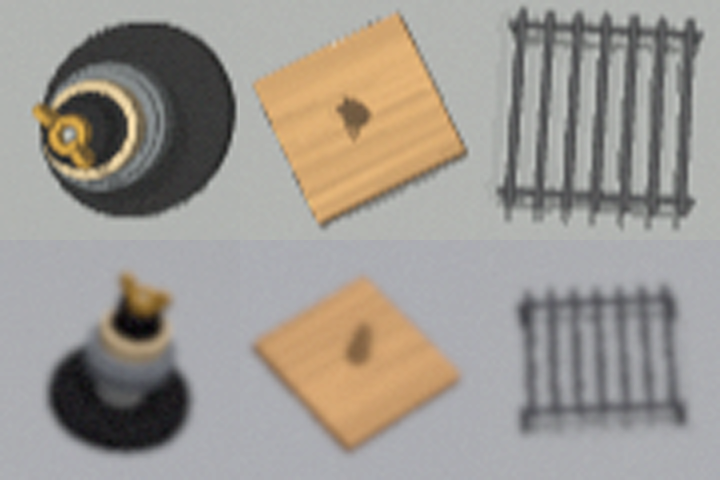

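```bash
python3 - <<'E'
from h import *
np.set_printoptions(precision=4,suppress=True)
S=cv2.imread("pics/scene0.png");T=cv2.imread("pics/top0.png")
print("base0",proj("scene",(0,0,0)),proj("scene",(.6,.15,0)),proj("scene",(0,.1,0)))
# block corners
for n,I,z in(("top",T,.012),("scene",S,.012)):
    h=cv2.cvtColor(I,cv2.COLOR_BGR2HSV); m=cv2.inRange(h,(8,60,80),(22,200,255))
    nl,l,st,c=cv2.connectedComponentsWithStats(m)
    for i in range(1,nl):
        if 600<st[i][4]<3000:
            cn=max(cv2.findContours((l==i).astype(np.uint8),0,1)[0],key=cv2.contourArea); q=cv2.boxPoints(cv2.minAreaRect(cn)); a=cv2.approxPolyDP(cn,4,True)[:,0]
            W=np.array([onplane(n,p,z) for p in a]); print(n,st[i],a.tolist(),W,np.linalg.norm(W-np.roll(W,1,0),axis=1))
# spindle base
    m=cv2.inRange(I.max(2),0,50 if n=="top" else 45)
    nl,l,st,c=cv2.connectedComponentsWithStats(m)
    for i in range(1,nl):
        if st[i][4]>150: print(n,"dark",st[i],c[i],onplane(n,c[i],z))
# roller
    m=cv2.inRange(cv2.cvtColor(I,cv2.COLOR_BGR2HSV),(3,220,120),(13,255,255)); x,y,w,hh=cv2.boundingRect(m); nl,l,st,c=cv2.connectedComponentsWithStats(m); i=1+st[1:,4].argmax(); print("roller",st[i],c[i]); r=cv2.minAreaRect(cv2.findNonZero((l==i).astype(np.uint8))); print(r,onplane(n,c[i],.075))
    # straightness of table edge: per-column strongest vertical gradient
g=cv2.cvtColor(T,cv2.COLOR_BGR2GRAY).astype(float); gr=np.diff(g,axis=0)
print("edge top",[(c,35+int(gr[35:65,c].argmax())) for c in range(5,640,70)])
g=cv2.cvtColor(S,cv2.COLOR_BGR2GRAY).astype(float); gr=-np.diff(g,axis=0)
print("edge bottom scene",[(c,330+int(gr[330:,c].argmax())) for c in range(150,640,50)])
E
```

```text
base0 [287.6902  72.0002] [370.8975 221.5944] [318.2817  69.6086]
top [  14  151   53   48 1991] [[50, 151], [31, 152], [16, 166], [15, 182], [31, 197], [49, 196], [65, 180], [62, 156]] [[0.7071 0.6111 0.012 ]
 [0.705  0.6535 0.012 ]
 [0.6724 0.6827 0.012 ]
 [0.6355 0.6799 0.012 ]
 [0.6011 0.6401 0.012 ]
 [0.6031 0.6007 0.012 ]
 [0.6393 0.5696 0.012 ]
 [0.6951 0.5827 0.012 ]] [0.0308 0.0425 0.0438 0.037  0.0526 0.0394 0.0477 0.0573]
top [ 193  167   53   53 1577] [[229, 167], [193, 185], [209, 219], [245, 202]] [[0.6671 0.2057 0.012 ]
 [0.626  0.2843 0.012 ]
 [0.5492 0.2451 0.012 ]
 [0.5866 0.1673 0.012 ]] [0.0891 0.0887 0.0863 0.0863]
top dark [   0   25  640   15 8123] [317.5696  32.2306] [1.0023 0.005  0.012 ]
top dark [467 277   4  57 228] [468.5 305. ] [ 0.3611 -0.312   0.012 ]
top dark [ 159  290   48   48 1024] [188.5264 312.0986] [0.3518 0.2788 0.012 ]
top dark [163 307  17  19 163] [172.546  314.4847] [0.3472 0.312  0.012 ]
roller [337  97   4   4   7] [338.1429  98.5714]
((338.5, 98.5), (3.0, 3.0), 0.0) [ 0.8008 -0.0396  0.075 ]
scene [ 531  171   45   38 1289] [[532, 180],
[... 1357 characters left out ...]
 33 161] [196.8447 152.6522] [ 0.33   -0.2764  0.012 ]
scene dark [600 161  40  19 501] [621.0559 169.2735] [0.5283 0.8362 0.012 ]
scene dark [618 189  22  20 288] [630.6354 197.7465] [0.6187 0.809  0.012 ]
scene dark [ 520  356  104   44 1617] [561.0377 376.7532] [1.0008 0.437  0.012 ]
roller [ 234  284  107   19 1895] [286.9425 293.067 ]
((287.0, 292.9999694824219), (105.99998474121094, 17.999996185302734), -0.0) [ 0.7924 -0.069   0.075 ]
edge top [(5, 49), (75, 39), (145, 49), (215, 48), (285, 48), (355, 38), (425, 38), (495, 47), (565, 47), (635, 47)]
edge bottom scene [(150, 351), (200, 334), (250, 392), (300, 396), (350, 389), (400, 383), (450, 375), (500, 368), (550, 367), (600, 355)]
```

```bash
python3 - <<'E'
from h import *
np.set_printoptions(precision=4,suppress=True)
print(robot.observe()["tcp_rot"])
robot.move_pose([.46,.22,.25],[180,0,0]); robot.set_gripper(0.085)
s=robot.observe(); print(s["time"],s["tool_pos"],s["tcp_rot"],s["q"])
S=robot.grab_frame("scene");T=robot.grab_frame("top");cv2.imwrite("pics/s1.png",S);cv2.imwrite("pics/t1.png",T)
out=[]
for n,I in(("scene",S),("top",T)):
    J=I.copy(); c=proj(n,[.46,.22,.18]); x,y=int(c[0]),int(c[1]); s=5
    x0,y0=max(0,x-39),max(0,y-45)
    C=cv2.resize(I[y0:y0+90,x0:x0+78],None,fx=s,fy=s,interpolation=cv2.INTER_CUBIC)
    C=np.clip(C*1.8,0,255).astype(np.uint8)
    for dy in(-.057,-.0425,.0425,.057):
        p=(proj(n,[.46,.22+dy,.25-.073+.013])-(x0,y0))*s; cv2.drawMarker(C,tuple(int(v) for v in p),(0,0,255),0,14,1)
    print(n,x0,y0); out.append(C)
cv2.imwrite("pics/c2.png",np.hstack(out))
E
```

```text
[-179.9322   -0.0155  164.2566]
3.8917 [0.46   0.2201 0.25  ] [-179.9995    0.0004    0.0025] [  10.8447  -10.1036  -15.7363   84.3677    0.0006 -169.1578]
scene 357 80
top 154 210
```

View pics/c2.png

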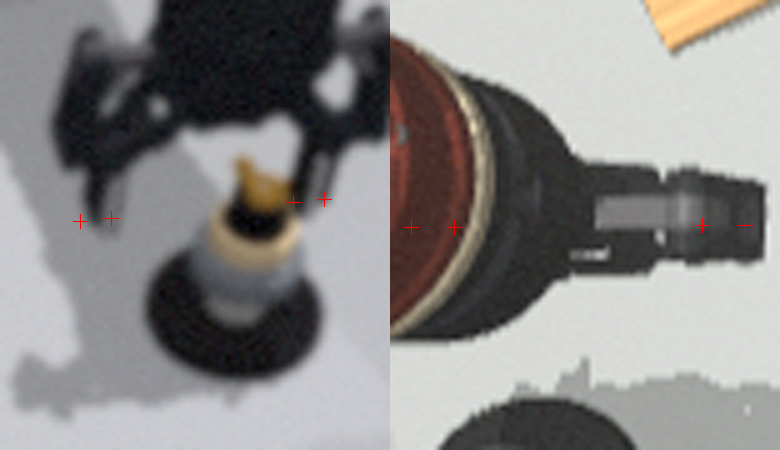

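```bash
python3 - <<'E'
from h import *
np.set_printoptions(precision=4,suppress=True)
robot.set_gripper(0.0)
rows=[]
for k,(x,y,z,yaw) in enumerate([(.44,.16,.115,90),(.50,-.27,.115,-90)]):
    robot.move_pose([x,y,.25],[180,0,yaw]); robot.line_to([x,y,z]); robot.pause(.3); out=[]; tp=robot.observe()["tool_pos"]; print(tp)
    for n in("scene","top"):
        I=robot.grab_frame(n); cv2.imwrite(f"pics/g{k}{n}.png",I); P=tp-[0,0,robot.tip_reach]
        c=proj(n,P); x0,y0=int(c[0])-39,int(c[1])-30; s=5
        C=np.clip(cv2.resize(I[y0:y0+60,x0:x0+78],None,fx=s,fy=s,interpolation=cv2.INTER_CUBIC)*2.5,0,255).astype(np.uint8)
        q=np.array([(proj(n,P+np.array([a,b,0]))-(x0,y0))*s for a,b in((-.0145,-.011),(.0145,-.011),(.0145,.011),(-.0145,.011))])
        cv2.polylines(C,[q.astype(np.int32)],True,(0,0,255),1); out.append(C)
    rows.append(np.hstack(out)); robot.line_to([x,y,.25])
cv2.imwrite("pics/c3.png",np.vstack(rows)); print(robot.observe()["time"])
E
```

```text
[0.4403 0.16   0.1155]
[ 0.5002 -0.2702  0.1155]
16.8417
```

View pics/c3.png

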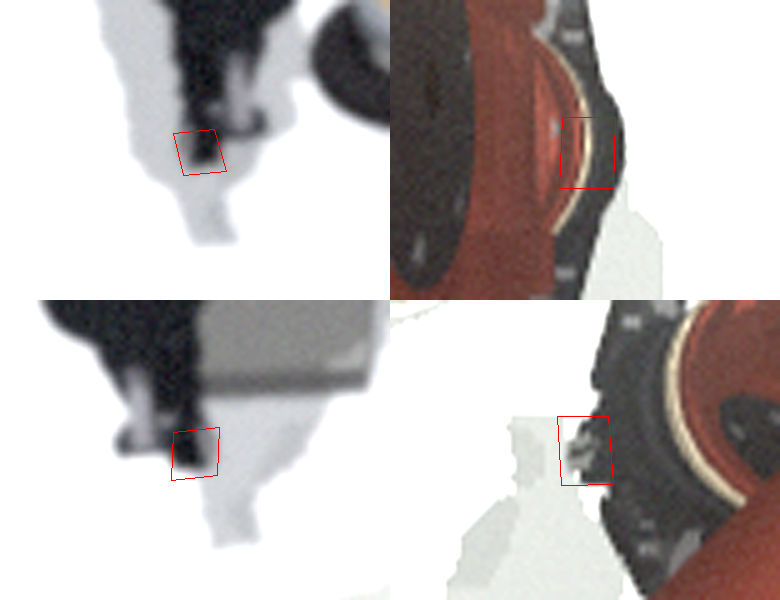

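```bash
cat > meas.py <<'E'
from h import *
np.set_printoptions(precision=4,suppress=True)
S=cv2.imread("pics/scene0.png");T=cv2.imread("pics/top0.png")
roi={"tray":((206,163),(440,304)),"rack":((302,179),(323,264)),"dish":((233,246),(403,184)),"base":((404,143),(184,314))}
vis=[]
for k,v in roi.items():
    row=[]
    for n,I,c in(("scene",S,v[0]),("top",T,v[1])):
        w=40; x0,y0=c[0]-w,c[1]-w; C=I[y0:y0+2*w,x0:x0+2*w]; g=cv2.cvtColor(C,cv2.COLOR_BGR2GRAY)
        bg=np.median(np.r_[g[0],g[-1],g[:,0],g[:,-1]]); d=np.abs(g.astype(int)-bg)
        m=(d>(12 if k!="dish" else 7)).astype(np.uint8) if k!="base" else (g<60).astype(np.uint8)
        if k=="dish": m=cv2.morphologyEx(m,cv2.MORPH_CLOSE,np.ones((3,3)))
        cn=max(cv2.findContours(m,0,1)[0],key=lambda q:len(cv2.convexHull(q)) and cv2.contourArea(cv2.convexHull(q)))
        h=cv2.convexHull(cn)[:,0]+[x0,y0]; a=cv2.approxPolyDP(h,5,True)[:,0]
        print(k,n,"bg",bg,"bbox",cv2.boundingRect(h),"minrect",cv2.minAreaRect(h)); 
        if k in("tray","rack"): print(a.tolist())
        else:
            e=cv2.fitEllipse(h.astype(np.float32)); print(e)
        V=cv2.resize(C,None,fx=2.4,fy=2.4); cv2.polylines(V,[((h-[x0,y0]+.5)*2.4).astype(np.int32)],True,(0,0,255),1); row.append(V)
    vis.append(np.vstack(row))
cv2.imwrite("pics/c4.png",np.clip(np.hstack(vis)*1.5,0,255).astype(np.uint8))
E
python3 meas.py
```

```text
tray scene bg 108.0 bbox (177, 141, 56, 45) minrect ((204.5, 163.0), (44.0, 55.0), 90.0)
[[230, 142], [228, 183], [179, 184], [183, 143]]
tray top bg 112.0 bbox (407, 270, 67, 70) minrect ((440.7295837402344, 304.5443420410156), (66.18338012695312, 67.90076446533203), 1.4688007831573486)
[[412, 270], [473, 274], [473, 337], [408, 336]]
rack scene bg 109.0 bbox (280, 160, 44, 38) minrect ((301.4018859863281, 178.243408203125), (36.052894592285156, 42.22098159790039), 87.51044464111328)
[[320, 162], [323, 195], [282, 197], [283, 161]]
rack top bg 112.0 bbox (297, 235, 52, 57) minrect ((322.8100891113281, 263.504150390625), (49.22789001464844, 54.14724349975586), 3.9451863765716553)
[[346, 238], [342, 291], [299, 288], [300, 238]]
dish scene bg 108.0 bbox (204, 221, 58, 51) minrect ((232.00001525878906, 246.00001525878906), (52.325897216796875, 53.740108489990234), 45.0)
((232.25643920898438, 246.28201293945312), (50.165950775146484, 57.73130798339844), 83.34912109375)
dish top bg 112.0 bbox (374, 155, 59, 61) minrect ((402.9000549316406, 184.80001831054688), (57.42807388305664, 59.78473663330078), 29.744882583618164)
((403.0522766113281, 185.01951599121094), (58.429386138916016, 60.4470329284668), 20.98249626159668)
base scene bg 108.0 bbox (386, 130, 35, 26) minrect ((402.72991943359375, 143.6885986328125), (34.70586395263672, 23.270214080810547), 12.804265975952148)
((403.2277526855469, 142.0669403076172), (26.52923583984375, 35.28951644897461), 99.72869873046875)
base top bg 112.0 bbox (159, 290, 48, 48) minrect ((182.5, 313.5), (47.0, 47.0), 90.0)
((182.01046752929688, 313.3535461425781), (46.43674087524414, 50.092262268066406), 45.568565368652344)
```

View pics/c4.png

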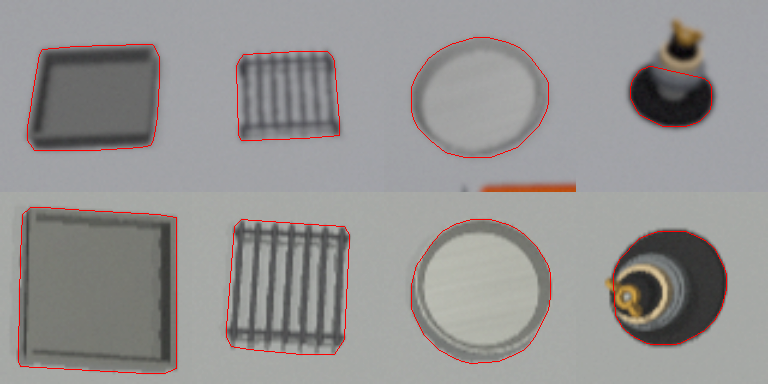

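```bash
python3 - <<'E'
from h import *
np.set_printoptions(precision=4,suppress=True)
def e(l,n,p,zs): print(l,n,[ (z,onplane(n,p,z)[:2].round(4)) for z in zs])
for l,n,ps,zs in[
 ("tray far/near/left/right","scene",[(206,142.5),(203.5,184),(181,163),(229.5,163)],(.025,0)),
 ("tray +x/-x/+y/-y","top",[(442,271.5),(440.5,337),(409.5,303),(473.5,305)],(.025,0)),
 ("rack far/near","scene",[(301.5,161),(302,197),(281,180),(322.5,180)],(.03,0)),
 ("rack","top",[(323,237),(322,291),(299,263),(346,263)],(.03,0)),
 ("dish far/near","scene",[(233,221.5),(232,271.5),(204.5,246),(261.5,246)],(.02,0)),
 ("dish","top",[(403.5,155),(402.5,215.5),(374,185),(432.5,185)],(.02,0)),
 ("base near/l/r","scene",[(404,155.5),(386,143.5),(420.7,143.5)],(.012,0)),
 ("base","top",[(183,290),(183,337.5),(159.5,314),(206.7,314)],(.012,0))]:
    for p in ps:e(l,n,p,zs)
E
```

```text
tray far/near/left/right scene [(0.025, array([ 0.3078, -0.2497])), (0, array([ 0.2831, -0.2553]))]
tray far/near/left/right scene [(0.025, array([ 0.4519, -0.2527])), (0, array([ 0.4315, -0.2584]))]
tray far/near/left/right scene [(0.025, array([ 0.374, -0.313])), (0, array([ 0.3513, -0.3205]))]
tray far/near/left/right scene [(0.025, array([ 0.3898, -0.1869])), (0, array([ 0.3675, -0.1906]))]
tray +x/-x/+y/-y top [(0.025, array([ 0.4313, -0.2563])), (0, array([ 0.4317, -0.2637]))]
tray +x/-x/+y/-y top [(0.025, array([ 0.2987, -0.2449])), (0, array([ 0.2952, -0.252 ]))]
tray +x/-x/+y/-y top [(0.025, array([ 0.3671, -0.1843])), (0, array([ 0.3656, -0.1896]))]
tray +x/-x/+y/-y top [(0.025, array([ 0.3619, -0.3179])), (0, array([ 0.3602, -0.327 ]))]
rack far/near scene [(0.03, array([0.4106, 0.0009])), (0, array([0.3846, 0.0031]))]
rack far/near scene [(0.03, array([ 0.527 , -0.0106])), (0, array([ 0.5051, -0.0088]))]
rack far/near scene [(0.03, array([ 0.4674, -0.0575])), (0, array([ 0.4433, -0.0574]))]
rack far/near scene [(0.03, array([0.4804, 0.0467])), (0, array([0.4568, 0.0505]))
[... 816 characters left out ...]
 top [(0.02, array([ 0.6214, -0.1186])), (0, array([ 0.6262, -0.1212]))]
dish top [(0.02, array([ 0.6206, -0.2485])), (0, array([ 0.6253, -0.2541]))]
base near/l/r scene [(0.012, array([0.4098, 0.2793])), (0, array([0.3996, 0.284 ]))]
base near/l/r scene [(0.012, array([0.3604, 0.2409])), (0, array([0.3495, 0.2451]))]
base near/l/r scene [(0.012, array([0.3723, 0.3362])), (0, array([0.3615, 0.3418]))]
base top [(0.012, array([0.3973, 0.2931])), (0, array([0.397 , 0.2972]))]
base top [(0.012, array([0.3008, 0.2874])), (0, array([0.2992, 0.2915]))]
base top [(0.012, array([0.3485, 0.3394])), (0, array([0.3475, 0.3442]))]
base top [(0.012, array([0.3476, 0.2405])), (0, array([0.3466, 0.2439]))]
```

```bash
cat > w.py <<'E'
from h import *
np.set_printoptions(precision=4,suppress=True)
SP=np.array([.349,.2915]);DISH=np.array([.620,-.186]);TRAY=np.array([.367,-.252]);BLOCK=np.array([.6066,.2243]);RACK=np.array([.452,-.004])
def over(xy,z,yaw): robot.move_pose([*xy,z],[180,0,yaw])
def down(xy,z,guard=None,v=.1,slow=.02):
    robot.line_to([*xy,z+slow],vel=.2); return robot.line_to([*xy,z],vel=v/2,guard=guard)
def st(l=""):
    s=robot.observe(); print(l,round(s["time"],1),s["tool_pos"],"w",round(s["gripper_width"],4),"f",s["gripper_force"],s["ft_force"])
E
python3 - <<'E'
from w import *
T=cv2.imread("pics/top0.png"); h=cv2.cvtColor(T,cv2.COLOR_BGR2HSV)[290:340,145:200]
m=cv2.inRange(h,(10,150,70),(25,255,255)); n,l,s,c=cv2.connectedComponentsWithStats(m); i=1+s[1:,4].argmax()
p=cv2.findNonZero((l==i).astype(np.uint8)); r=cv2.minAreaRect(p); b=cv2.boxPoints(r)+[145,290]
W=np.array([onplane("top",q,.107)[:2] for q in b]); print(s[i],"centre",onplane("top",np.array(r[0])+[145,290],.107)); e=np.array([W[1]-W[0],W[2]-W[1]]); print(e,np.linalg.norm(e,axis=1),np.degrees(np.arctan2(e[:,1],e[:,0])))
for w in(.062,.032):
    robot.set_gripper(w)
    if w==.062: robot.line_to([.5,-.27,.11],vel=.25)
    print(robot.line_to([.5,-.27,.065],vel=.03,guard=4)); st(w); robot.line_to([.5,-.27,.11],vel=.2)
E
```

```text
[12 21 14 15 79] centre [0.3505 0.2915 0.107 ]
[[ 0.0071 -0.0144]
 [-0.029  -0.0168]] [0.0161 0.0335] [ -63.7169 -149.9452]
True
0.062 19.5 [ 0.4999 -0.27    0.0671] w 0.0618 f 2.847306575640687 [-0.9009  1.0184  6.1041]
True
0.032 21.4 [ 0.5    -0.27    0.0721] w 0.032 f 3.3293752468915727 [-0.9869  1.4989  6.2173]
```

```bash
python3 - <<'E'
from w import *
robot.line_to([.5,-.27,.2],vel=.25); over(SP,.23,-140); robot.set_gripper(.045)
print(down(SP,.167,guard=6)); st("at"); robot.set_gripper(0); st("grip")
robot.line_to([*SP,.235],vel=.12); st("lift")
cv2.imwrite("pics/s2.png",robot.grab_frame("scene"));cv2.imwrite("pics/t2.png",robot.grab_frame("top"))
I=cv2.imread("pics/s2.png")[70:170,340:480]; cv2.imwrite("pics/c5.png",np.clip(cv2.resize(I,None,fx=5,fy=5)*1.7,0,255).astype(np.uint8))
E
```

```text
False
at 25.5 [0.3489 0.2915 0.1669] w 0.0446 f 0.0 [-0.7272  0.3299  1.3941]
grip 25.9 [0.3492 0.2916 0.1675] w 0.0144 f 58.64603620022535 [-1.444  -0.2473  4.3602]
lift 26.6 [0.3488 0.2914 0.2343] w 0.0141 f 58.68323050439358 [ 0.9804 -0.6129 -0.6681]
```

View pics/c5.png

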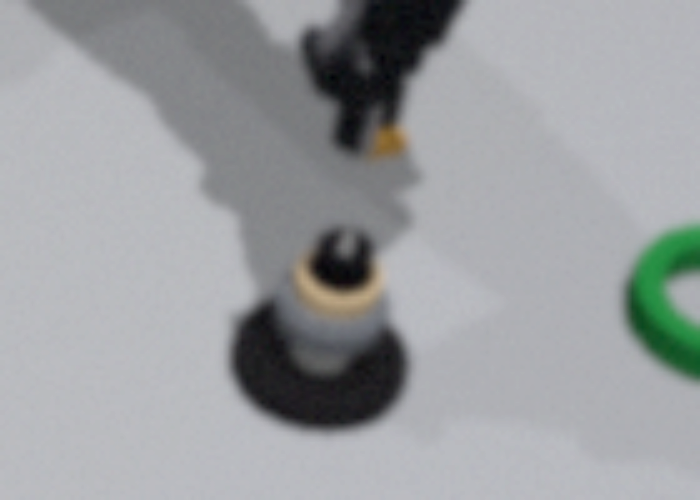

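```bash
python3 - <<'E'
from w import *
over(DISH,.2,-140); print(robot.observe()["gripper_width"])
robot.line_to([*DISH,.11],vel=.2); print(robot.line_to([*DISH,.076],vel=.04,guard=3)); st("down")
S=robot.grab_frame("scene")
robot.set_gripper(.04); robot.pause(.2); st("open"); robot.line_to([*DISH,.2],vel=.15)
A=np.hstack([cv2.resize(x[190:290,180:290],None,fx=3.5,fy=3.5) for x in(S,robot.grab_frame("scene"))]); cv2.imwrite("pics/c6.png",np.clip(A*1.7,0,255).astype(np.uint8))
E
```

```text
0.014193213812249675
True
down 30.0 [ 0.6196 -0.1858  0.0796] w 0.0143 f 59.23894817009568 [-0.4946  0.4118  4.1678]
open 30.6 [ 0.6193 -0.1856  0.0792] w 0.0399 f 0.0 [ 0.3266 -0.2295 -0.139 ]
```

View pics/c6.png

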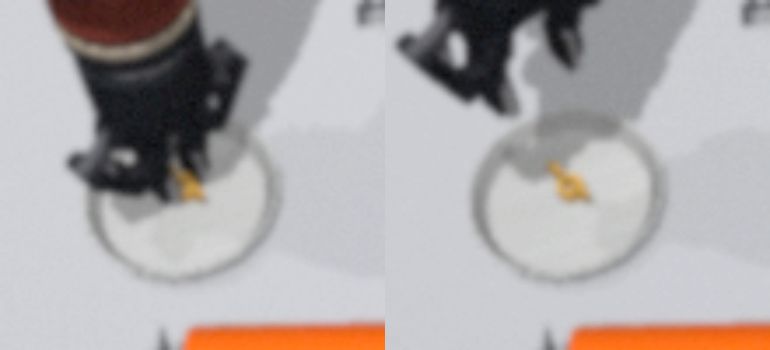

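```bash
python3 - <<'E'
from w import *
print("tip scene z.1",onplane("scene",(409.4,118),.1), "nut now",onplane("scene",(232.9,242.3),.012))
S=cv2.imread("pics/s2.png"); T=cv2.imread("pics/top0.png")
# beige ring mask
for n,I,(x0,y0,w) in(("scene",S,(385,95,45)),("top",T,(150,290,60))):
    h=cv2.cvtColor(I,cv2.COLOR_BGR2HSV)[y0:y0+w,x0:x0+w]; m=cv2.inRange(h,(10,35,110),(28,140,255)); 
    c=cv2.convexHull(cv2.findNonZero(m))[:,0]+[x0,y0]; print(n,cv2.boundingRect(c),cv2.fitEllipse(c.astype(np.float32)),onplane(n,cv2.fitEllipse(c.astype(np.float32))[0],.072))
robot.move_pose([.45,.0,.3],[180,0,-140])
T=robot.grab_frame("top");S=robot.grab_frame("scene");cv2.imwrite("pics/t3.png",T);cv2.imwrite("pics/s3.png",S)
A=np.hstack([cv2.resize(T[280:350,140:210],(400,400),interpolation=2),cv2.resize(S[95:165,370:440],(400,400),interpolation=2)])
cv2.imwrite("pics/c7.png",np.clip(A*1.7,0,255).astype(np.uint8))
E
```

```text
tip scene z.1 [0.359  0.2911 0.1   ] nut now [ 0.6238 -0.1833  0.012 ]Traceback (most recent call last):
  File "<stdin>", line 7, in <module>
cv2.error: OpenCV(4.12.0) /io/opencv/modules/imgproc/src/shapedescr.cpp:361: error: (-201:Incorrect size of input array) There should be at least 5 points to fit the ellipse in function 'fitEllipseNoDirect'
```

```bash
python3 - <<'E'
from w import *
robot.move_pose([.47,-.05,.3],[180,0,-140])
T=robot.grab_frame("top");S=robot.grab_frame("scene");cv2.imwrite("pics/t3.png",T);cv2.imwrite("pics/s3.png",S)
A=np.hstack([cv2.resize(T[285:345,145:205],(400,400),interpolation=2),cv2.resize(S[100:160,375:435],(400,400),interpolation=2)])
cv2.imwrite("pics/c7.png",np.clip(A*1.7,0,255).astype(np.uint8)); st()
E
```

```text
32.6 [ 0.4705 -0.0506  0.299 ] w 0.0402 f 0.0 [-0.304   0.043  -0.2929]
```

View pics/c7.png

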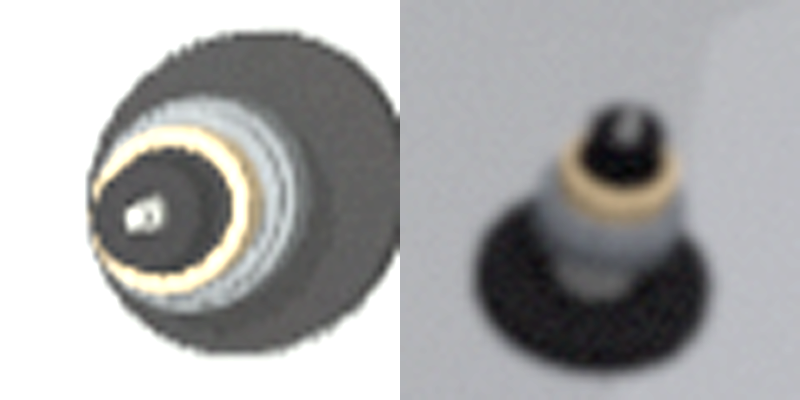

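```bash
python3 - <<'E'
from w import *
print("tip",onplane("top",(164.2,317.7),.1),onplane("scene",(409,116.3),.1),tri((409,116.3),(164.2,317.7)))
print("ring",onplane("top",(170.2,316.3),.074))
print("ring scene cols",onplane("scene",(375+217/6.667,100+160/6.667),.074))
b=(375+(592-400)/6.667-.5,); print("base near",onplane("scene",(b[0],155.3),0),"top rows",onplane("top",(180,289),.012),onplane("top",(180,337.7),.012))
# peg
for n,f,(x,y) in(("top","t3",(220,194)),("scene","s3",(404,216))):
    I=cv2.imread(f"pics/{f}.png"); g=I[y-14:y+14,x-14:x+14].max(2); m=(g<np.median(g)*.72).astype(np.uint8); k,l,s,c=cv2.connectedComponentsWithStats(m); i=1+s[1:,4].argmax(); print(n,s[i]+[x-14,y-14,0,0,0]); 
    print("\n".join("".join(".#"[v] for v in r) for r in (l==i).astype(int)))
E
```

```text
tip [0.3489 0.2949 0.1   ] [0.3527 0.2917 0.1   ] (array([0.3486, 0.2949, 0.0964]), np.float64(0.0027390480067394337))
ring [0.3491 0.2935 0.074 ]
ring scene cols [0.3544 0.2922 0.074 ]
base near [0.3986 0.2823 0.    ] top rows [0.3994 0.2996 0.012 ] [0.3005 0.2936 0.012 ]
top [215 189   7   7  36]
............................
............................
............................
............................
............................
............................
............................
............................
............................
..........###...............
..........#####.............
.........#######............
..........######............
..........######............
..........######............
...........###..............
............................
............................
............................
............................
............................
............................
............................
............................
............................
............................
............................
.................
[... 151 characters left out ...]
....
............................
............................
............................
............................
............................
............................
............................
............................
..............##............
.............###............
............####............
............####............
............###.............
...........####.............
............###.............
............................
............................
............................
............................
............................
............................
............................
............................
............................
```

```bash
sed -i 's/SP=np.array(\[.349,.2915\])/SP=np.array([.350,.2932])/' w.py; python3 - <<'E'
from w import *
over(SP,.23,-140); robot.set_gripper(.055)
print(down(SP,.153,guard=6)); robot.set_gripper(0); st("grip")
robot.line_to([*SP,.24],vel=.15); st("lift"); 
if robot.observe()["gripper_width"]>.02:
    over(TRAY,.2,-140); robot.line_to([*TRAY,.11],vel=.2); print(robot.line_to([*TRAY,.077],vel=.04,guard=3)); st("down")
    robot.set_gripper(.05); robot.pause(.2); st("open"); robot.line_to([*TRAY,.24],vel=.2)
    robot.move_pose([.45,-.05,.3],[180,0,-140])
    T=robot.grab_frame("top");S=robot.grab_frame("scene");cv2.imwrite("pics/t4.png",T);cv2.imwrite("pics/s4.png",S)
    A=np.vstack([np.hstack([cv2.resize(T[285:345,145:205],(300,300),interpolation=2),cv2.resize(T[260:350,395:485],(300,300),interpolation=2)]),np.hstack([cv2.resize(S[100:160,375:435],(300,300),interpolation=2),cv2.resize(S[130:200,170:240],(300,300))])])
    cv2.imwrite("pics/c8.png",np.clip(A*1.7,0,255).astype(np.uint8)); st()
E
```

```text
False
grip 35.7 [0.3504 0.2934 0.1538] w 0.0292 f 58.94093102775514 [-0.5651 -0.7721  6.1476]
lift 36.4 [0.3497 0.2931 0.239 ] w 0.0291 f 59.22380123287439 [-0.1819  0.7048 -0.5062]
True
down 39.6 [ 0.3669 -0.2518  0.0828] w 0.0294 f 59.9217423889786 [-0.3176  0.1532  6.4429]
open 40.2 [ 0.3667 -0.2516  0.0825] w 0.0497 f 0.0 [-0.3502  0.0517 -0.3776]
 42.1 [ 0.4496 -0.0511  0.2991] w 0.0498 f 0.0 [ 0.0483 -0.0705  0.3673]
```

View pics/c8.png

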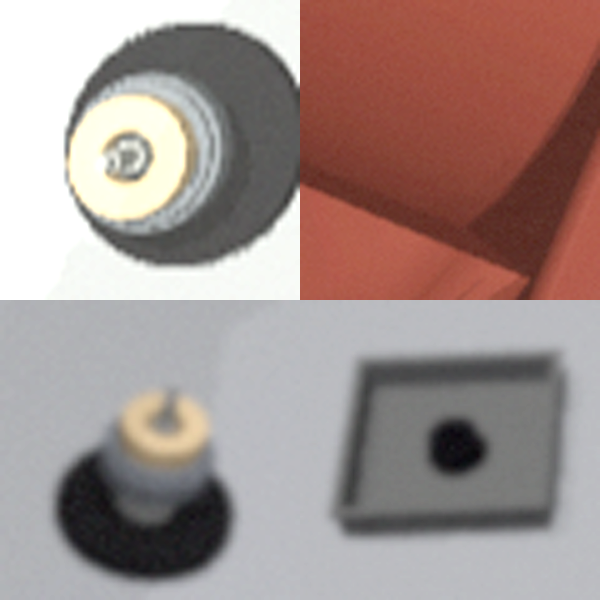

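```bash
python3 - <<'E'
from w import *
T=cv2.imread("pics/t4.png");S=cv2.imread("pics/s4.png")
for n,I,(x0,y0,w) in(("top",T,(145,285,60)),("scene",S,(375,100,60))):
    C=I[y0:y0+w,x0:x0+w].astype(int); m=((C[...,2]-C[...,0])>25).astype(np.uint8)
    k,l,s,c=cv2.connectedComponentsWithStats(m); i=1+s[1:,4].argmax(); h=cv2.convexHull(cv2.findNonZero((l==i).astype(np.uint8)))[:,0]+[x0,y0]
    e=cv2.fitEllipse(h.astype(np.float32)); print(n,s[i],e,[onplane(n,e[0],z)[:2] for z in(.074,.067)])
print(tri((404.5,214),(215.5,192)))
for x in(216.5,218.5): print("top peg tip",onplane("top",(x-.5,192),.048), "block centre z.012 px",proj("top",[.6066,.2243,.012]),"tip",proj("top",[.6066,.2243,.05]))
print("scene tip pred",proj("scene",[.6066,.2243,.05]),proj("scene",[.6066,.2243,.012]),onplane("scene",(404.5,214.3),.05))
A=np.hstack([cv2.resize(cv2.imread("pics/t3.png")[174:214,199:239],(400,400),interpolation=2),cv2.resize(cv2.imread("pics/s3.png")[199:239,384:424],(400,400),interpolation=2)])
cv2.imwrite("pics/c9.png",np.clip(A*1.5,0,255).astype(np.uint8))
E
```

```text
top [ 13  19  26  25 414] ((170.67880249023438, 315.9284973144531), (23.776683807373047, 25.97100067138672), 50.6452751159668) [array([0.3498, 0.2927]), array([0.3492, 0.2953])]
scene [ 25  19  16  13 134] ((407.3927001953125, 125.2021713256836), (13.06673812866211, 16.10452651977539), 98.2266616821289) [array([0.3588, 0.2906]), array([0.3519, 0.2937])]
(array([0.6061, 0.2283, 0.0279]), np.float64(0.0015113478528718301))
top peg tip [0.6018 0.2225 0.048 ] block centre z.012 px [219.5927 193.3345] tip [214.9865 189.5917]
top peg tip [0.6018 0.2182 0.048 ] block centre z.012 px [219.5927 193.3345] tip [214.9865 189.5917]
scene tip pred [404.8431 209.0482] [402.1061 217.9608] [0.621  0.2198 0.05  ]
```

View pics/c9.png

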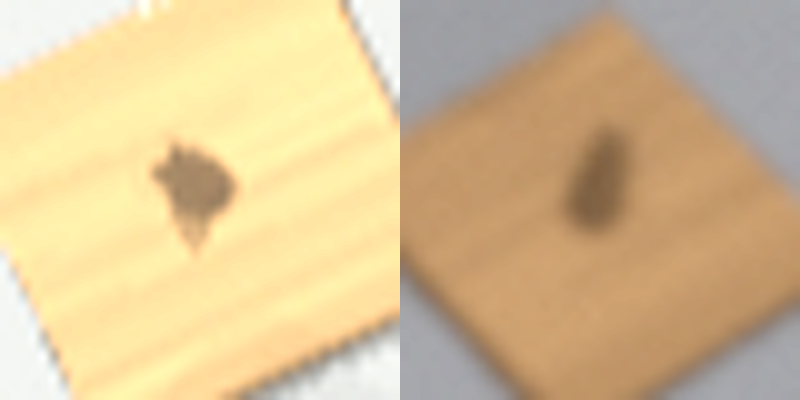

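```bash
sed -i 's/SP=np.array([^)]*)/SP=np.array([.3497,.2929])/;s/BLOCK=np.array([^)]*)/BLOCK=np.array([.607,.2241])/' w.py; python3 - <<'E'
from w import *
over(SP,.22,-50); robot.set_gripper(.065)
print(down(SP,.134,guard=6)); robot.set_gripper(.0); st("g1"); robot.set_gripper(.06)
robot.line_to([*SP,.15],vel=.15); over(SP,.151,-140); robot.line_to([*SP,.134],vel=.06); robot.set_gripper(0); st("g2")
robot.line_to([*SP,.22],vel=.15); st("lift"); 
if robot.observe()["gripper_width"]>.03:
    over(BLOCK,.2,-140); robot.line_to([*BLOCK,.132],vel=.2); robot.pause(.2); st("above"); print(robot.line_to([*BLOCK,.0835],vel=.03,guard=4)); st("down")
cv2.imwrite("pics/s5.png",robot.grab_frame("scene"))
E
```

```text
False
g1 45.1 [0.3501 0.2931 0.1349] w 0.0438 f 61.61100470228121 [-0.315  -1.1835  6.0393]
g2 47.9 [0.35   0.293  0.1348] w 0.044 f 60.58129018172622 [-1.2287 -0.274   5.8148]
lift 48.6 [0.3494 0.2928 0.219 ] w 0.0443 f 61.11987305805087 [-0.2097 -0.364  -0.8559]
above 50.3 [0.6079 0.2244 0.1342] w 0.0446 f 61.19587233290076 [-0.3714 -0.0732 -0.6667]
True
down 51.7 [0.6076 0.2244 0.0869] w 0.0442 f 61.40963086858392 [2.2866 2.0077 0.3365]
```

```bash
python3 - <<'E'
from w import *
print(robot.line_to([*BLOCK,.0845],vel=.02,guard=4)); st("down2")
robot.set_gripper(.06); robot.pause(.3); st("open"); robot.line_to([*BLOCK,.22],vel=.15)
robot.move_pose([.45,-.05,.3],[180,0,-140])
T=robot.grab_frame("top");S=robot.grab_frame("scene");cv2.imwrite("pics/t6.png",T);cv2.imwrite("pics/s6.png",S)
A=np.hstack([cv2.resize(T[164:224,190:250],(400,400),interpolation=2),cv2.resize(S[190:250,374:434],(400,400),interpolation=2)])
cv2.imwrite("pics/c10.png",np.clip(A*1.5,0,255).astype(np.uint8))
C=T[285:345,145:205].astype(int)
cv2.imwrite("pics/crop_h.png",T[285:345,145:205]); st()
E
```

```text
True
down2 51.9 [0.6076 0.2244 0.0869] w 0.0446 f 61.75300871953368 [-1.9121 -0.0483  6.3795]
open 52.5 [0.6076 0.2244 0.0863] w 0.0602 f 0.0 [-0.2645  0.2521 -0.5465]
 54.9 [ 0.4504 -0.0494  0.2996] w 0.0598 f 0.0 [ 0.6764  0.7268 -0.9723]
```

View pics/c10.png

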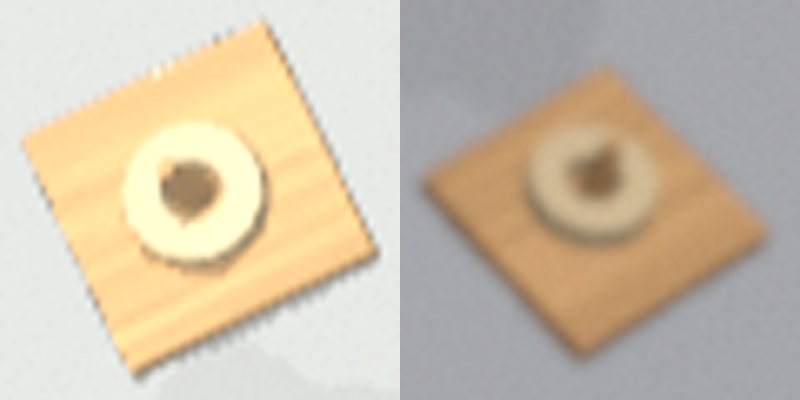

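```bash
python3 - <<'E'
from w import *
robot.set_gripper(.083); over(SP,.22,-50)
print(down(SP,.109,guard=6)); robot.set_gripper(.0); st("g1"); robot.set_gripper(.083)
robot.line_to([*SP,.145],vel=.15); over(SP,.146,-140); robot.line_to([*SP,.109],vel=.08); robot.set_gripper(0); st("g2")
z0=robot.observe()["tool_pos"][2]
robot.line_to([*SP,.22],vel=.15); st("lift"); 
if robot.observe()["gripper_width"]>.05:
    over(RACK,.2,-140); robot.line_to([*RACK,.125],vel=.2); robot.pause(.2); st("above"); print(robot.line_to([*RACK,.096],vel=.03,guard=4)); st("down"); print(z0)
cv2.imwrite("pics/s7.png",robot.grab_frame("scene"))
E
```

```text
False
g1 58.1 [0.3501 0.2931 0.11  ] w 0.0591 f 64.99058654531837 [-0.5237 -0.4315  7.0104]
g2 61.3 [0.3502 0.2931 0.1104] w 0.0601 f 62.85939188674092 [-2.5091 -3.0935  9.1482]
lift 62.2 [0.3493 0.2927 0.2189] w 0.0598 f 64.92486013099551 [-0.0314 -0.2449 -1.8365]
above 64.1 [ 0.4529 -0.0041  0.1266] w 0.0597 f 65.05346221849322 [-0.659   0.5194 -1.0413]
True
down 64.8 [ 0.4518 -0.004   0.1004] w 0.0601 f 65.66669700667262 [-1.1594 -0.9355  4.9412]
0.11038540278589692
```

Contact at exactly the expected height (0.1004). I'll release and check.

```bash
python3 - <<'E'
from w import *
robot.set_gripper(.083); robot.pause(.3); st("open"); robot.line_to([*RACK,.25],vel=.15)
robot.move_pose([.163,.578,.304],[180,0,164]); robot.pause(.3); st()
T=robot.grab_frame("top");S=robot.grab_frame("scene");cv2.imwrite("pics/t8.png",T);cv2.imwrite("pics/s8.png",S)
A=np.hstack([cv2.resize(T[140:345,200:480],None,fx=1.75,fy=1.75),cv2.resize(S[150:210,267:337],None,fx=4,fy=5.98)])
cv2.imwrite("pics/c11.png",np.clip(A*1.5,0,255).astype(np.uint8))
E
```

```text
open 65.6 [ 0.4512 -0.0038  0.0997] w 0.0832 f 0.0 [-0.5001  0.7357  0.346 ]
 69.3 [0.1634 0.5779 0.304 ] w 0.0831 f 0.0 [-0.8169  0.6553 -1.1878]
```

View pics/c11.png

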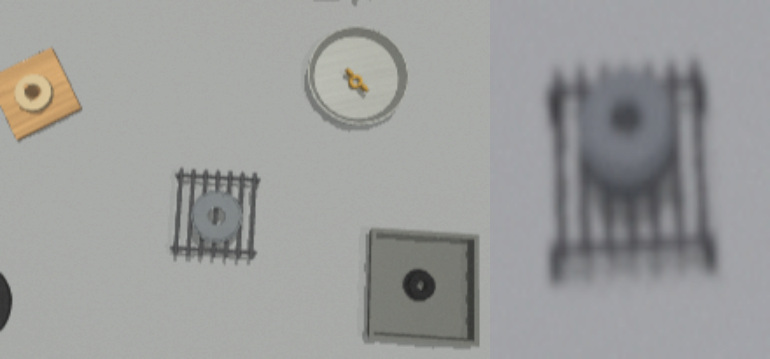

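```bash
python3 -c "
from plant import robot
print(robot.job_done())"
```

```text
the job is handed in; nothing more can be done
None
```

The job is handed in after about 70 s of the 120 s allowed; the final pictures show the wing nut in the dish, the cap in the tray, the ring flat over the peg and the housing centred on the rack, with the roller left alone. No verdict was returned.

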